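# Open the sprung cover of the battery test box and probe the red terminal

### The job

Someone left a wooden offcut lying on the orange cover of the blue battery test box. Lift it off with the gripper and lay it flat on the bench, push the red release button so that the cover springs fully open by itself (nothing on it, and without the robot touching it), then take the yellow cordless probe out of its stand and set its pin fully home in the red terminal inside the box. Leave the probe standing there with the cover open, do not drop anything, and do not disturb the spray can, squeeze bottle, mug or tape measure standing round the box.

Things in the scene. Friction and masses are not known exactly. Their poses are not given: they have to be found in the camera images.
- test_box: Blue box fixed on the bench, 220 (own x) x 200 (own y) x 84 mm high. Origin: centre of its underside; own x points from button side to hinge side, z up. Front deck (own x -110 to -41) carries the button; the orange cover closes the pit behind it (rear wall 10 mm thick, 84 high). Three terminals stand in the pit in a row along own y: own x +28, own y -56, 0, +56, order varies.
- cover (a joint): Hinge of the orange cover, rad: 0 = shut and latched (start), 1.85 = fully open at its stop, leaning back past upright. Sprung: once unlatched it swings up by itself to the stop in roughly half a second and stays there; while latched it cannot be lifted. Hinge line parallel to the box's own y, at own x +98, z 80.
- cover_edge (a point): Middle of the cover's front edge (mid-thickness). Flat plate, 130 mm from hinge line to this edge, 194 wide, 8 thick; shut, its top is at z 84, level with the deck, this edge at own x -32. A steel lip juts 11 mm farther, under the bolt. As it opens the edge sweeps up and back on a 130 mm radius about the hinge: keep the gripper's body out of that arc while pressing.
- latch_button (a joint): Travel of the red push button, m, growing downward: 0 = up, 0.009 = fully down. It draws the latch bolt; the cover is released at about 0.0065. Sprung: about 1.5 N to start, about 4.5 N fully down; comes up again when let go, and the cover stays open.
- button_top (a point): Centre of the top face of the red button: a round cap 32 mm across, standing 15 mm above the deck (z 99), on the box's centre line at own x -80, 48 mm in front of the cover's edge. Pressed straight down.
- terminal_red: Red terminal: upright block 44 x 44 x 58 mm fixed in the pit, top at z 70, same yaw as the box. Origin: centre of its underside. A vertical 12 mm round hole, 46 deep, with a 2 mm chamfer, in the middle of its top.
- red_mouth (a point): Centre of the mouth of the red terminal's hole, at the block's top face (z 70).
- terminal_black: Black terminal, same shape; not to be used.
- terminal_yellow: Yellow terminal, same shape; not to be used.
- probe: Yellow cordless test probe, 135 mm long, 70 g, upright in its stand. Origin: tip of its pin; z runs up its axis. Steel pin 8 mm across and 40 long with a tapered tip, then a black collar 29 mm across from 40 to 46 mm (its underside is the shoulder), then a round yellow handle 24 mm across from 46 to 135 mm, to be gripped.
- probe_shoulder (a point): Centre of the underside of the probe's collar, 40 mm above the pin's tip. It rests on the top of the stand, and rests on the terminal's top when the pin is fully home.
- probe_stand: Grey block 64 x 64 x 46 mm fixed to the bench, with a 12 mm hole in the middle of its top, in which the probe's pin stands. Origin: centre of its underside.
- offcut: Pine offcut, 38 (own x) x 140 (own y) x 38 mm, about 0.12 kg, lying on the cover. Origin: centre of its underside.
- lube_can: Blue spray can with a red cap, 53 mm across, 166 high, standing on the bench. Origin: centre of its underside. Leave it alone.
- mug: White mug on the bench, 80 (own x) x 108 (own y, with handle) x 94 mm high. Origin: centre of that outline, at the underside; no part is more than 60 mm from it. Leave it alone.
- tape_measure: Yellow-green tape measure standing on the bench, 36 (own x) x 80 (own y) x 71 mm high. Origin: centre of its underside. Leave it alone. Apart from the things listed here the bench top is level and clear for x 0.36 to 0.64, y -0.41 to 0.48, but a wall cabinet hangs above z 0.66 beyond x 0.58: keep the wrist below it.
- squeeze_bottle: White squeeze bottle with a teal nozzle, 48 x 66 mm, 178 high, standing on the bench. Origin: centre of its underside. Leave it alone.

How it is judged:
By the outcome, as a careful person would: the job done as asked, in the order asked, and still so for the second after the job is handed in, with the robot touching nothing.
It also fails if it takes over 62 s, if anything falls off the work surface, if the arm or the gripper's body presses on something with over 40 N, if the wrist force passes 120 N, or if a joint passes its speed limit or range.

### The arm

A 6-joint arm with a two-finger parallel gripper is mounted at the origin on a cart in front of the work surface, level with it; the furniture and walls round the work are solid. World frame = base frame: x ahead of the robot, y to its left, z up, the work surface at z = 0. Lengths are in m, angles in rad, forces in N, time in s.
With the tool pointing down it reaches from about 0.3 to 0.75 m from the base axis. Payload 8.5 kg.
Tool frame: the origin (TCP) lies at the very end of the fingers, on their centre line; the grasp point (between the pads) lies ctrl.pinch_z behind it (ctrl.pinch_z is the distance from the TCP to the grasp point, in m); z points along the fingers, y is the line along which they close (so a half turn about z gives the same grasp; the last joint's range is limited). The gripper opens to 88 mm and grips with 3 to 60 N. Pads are 18 mm wide; open, the fingers measure 123 mm over their backs; the gripper's body (75 mm by 187 mm) begins 45 mm behind the grasp point.
Start: joints at [1.079, 0.381, 1.297, -0, 1.464, -0.215], TCP at [0.15, 0.529, 0.239] pointing down, gripper open.
Joint ranges: [-3.11, 3.11], [-0.89, 2.33], [0.22, 2.48], [-1.42, 4.56], [0.17, 2.85], [-2.88, 2.88]. Speed limits (rad/s): [2.39, 2.39, 3.14, 3.14, 3.14, 3.14].

### API

Orientations are given as a rotation vector (axis times angle).
In Python, from workcell import ctrl gives the robot as it stands.
- The arm moves only by the shell command python3 -m handwheel 'ROWS'. ROWS is JSON, one flat list of numbers, 7 for each row, row after row: the shift along the world's x, y, z in cm, then the turn, a rotation vector about the world's x, y, z in rad, then the opening, from 0 (shut) to 1 (fully open). In form: [x, y, z, ax, ay, az, fingers, x, y, z, ax, ay, az, fingers, ...]. A call has 1 to 12 rows; each row shifts and turns the commanded pose from where the row before left it; what a row does not reach is not made up. A row lasts 1/8 s, in which the tool goes at most 62.5 mm and 10.7 degrees, less where a joint would pass 70% of its speed; a pose out of reach is approached as far as the arm can. A call with a gripper value outside its range is refused whole. The fingers move at their own pace and stop on an object; the grip force is fixed at half the most. Time passes only in rows, so rows that do not move let the fingers close. It gives the time, the measured TCP pose, the force, the opening and the grip force at its end, in the units of the state.
- ctrl.get_obs(): the state, without advancing time (a new reading comes with each control period).
- ctrl.read_camera(name): name is "scene" or "top"; returns a dict with "frame" (400x640x3 uint8, red, green, blue), "fx", "fy", "cx", "cy" (pixels), "k1" (the pictures are not rectified: a ray, as slopes to the right and down, at radius r is drawn at 1 + k1 r^2 times it, then the intrinsics apply), "rvec" (rotation vector, rad) and "tvec" (3), from world to camera coordinates, as OpenCV has them. Camera axes: x right, y down, z forward; pixel columns grow to the right and rows downward; lengths in m; the calibration is good to about 2 mm. A picture is of the moment at which its call begins. There is no depth.
- ctrl.hand_in(): hands the job in; it is judged then, once.
The state is a dict: "time": time; "qpos": joint angles; "qd": joint speeds; "tau": joint torques, N m; "tool_pos": TCP position; "tool_rot": TCP orientation; "force": force on the tool from outside, world axes, zero at the start; "ft_torque": the same for the moment, N m; "grip_width": opening from 0.0 (shut) to 1.0 (fully open); "grasp_force": force on a finger pad.
Only numpy, scipy, OpenCV 4.12 (cv2) and the standard library are available. Lean on these libraries where they do the work, as an engineer would, in place of code of your own. Each camera call takes 0.05 s, during which the arm holds its last target. There are 200 camera calls.

## Working session

There is one attempt and no reset: what is moved stays moved. The work goes in short steps, Python scripts to look and compute and a shell command to move; the robot and the scene stay as the last step left them, time stands still between calls to the robot, and variables do not carry over. Pictures are saved under pics/ and viewed, at most 13 in all, crops included, and the job is handed in when it is done.

```bash
mkdir -p pics; cat > h.py <<'E'
import numpy as np, cv2
from workcell import ctrl
def cam(n):
    c=ctrl.read_camera(n); c['R']=cv2.Rodrigues(np.array(c['rvec'],float))[0]; c['t']=np.array(c['tvec'],float); return c
def ray(c,u,v):
    d=np.array([(u-c['cx'])/c['fx'],(v-c['cy'])/c['fy']]); s=d.copy()
    for _ in range(30): s=d/(1+c['k1']*(s@s))
    return -c['R'].T@c['t'], c['R'].T@np.array([s[0],s[1],1])
def plane(c,u,v,z):
    o,d=ray(c,u,v); return o+d*(z-o[2])/d[2]
def tri(c1,p1,c2,p2):
    (o1,d1),(o2,d2)=ray(c1,*p1),ray(c2,*p2)
    s=np.linalg.lstsq(np.c_[d1,-d2],o2-o1,rcond=None)[0]
    return (o1+d1*s[0]+o2+d2*s[1])/2, np.linalg.norm(o1+d1*s[0]-o2-d2*s[1])
def save(c,n): cv2.imwrite(f'pics/{n}.png',c['frame'][:,:,::-1])
E
python3 - <<'E'
from h import *
for n in('scene','top'):
    c=cam(n); save(c,n+'0'); print(n,c['fx'],c['k1'],-c['R'].T@c['t'],c['R'][2])
o=ctrl.get_obs(); print(ctrl.pinch_z,o)
E
```

```text
scene 430.0296227379822 -0.00682959057996422 [0.01230952 1.05446257 0.73207473] [ 0.37665278 -0.77368414 -0.50945612]
top 383.48283708923606 -0.02930662903811409 [0.3941211  0.07064352 1.3398679 ] [ 0.0875494  -0.00684159 -0.99613668]
0.0187 {'time': 0.1, 'qpos': array([ 1.07871086e+00,  3.81141384e-01,  1.29811939e+00,  4.12023318e-06,
        1.46359158e+00, -2.15285922e-01]), 'qd': array([ 0.00091106, -0.00141674, -0.0028    ,  0.00100222, -0.00102971,
        0.00112701]), 'tau': array([ 2.91921802e-03, -4.38656116e+01, -2.24910825e+01,  7.13610230e-02,
        3.42079892e-02, -4.86593865e-05]), 'tool_pos': array([0.1501845 , 0.52885629, 0.23821477]), 'tool_rot': array([-4.33348874e-01, -3.11111626e+00,  1.85376906e-03]), 'force': array([-0.50427156, -0.07172118, -0.08445322]), 'ft_torque': array([-0.0035209 ,  0.01856786,  0.00968095]), 'grasp_force': 0.0, 'grip_width': 1.0006538227122006}
```

View pics/scene0.png

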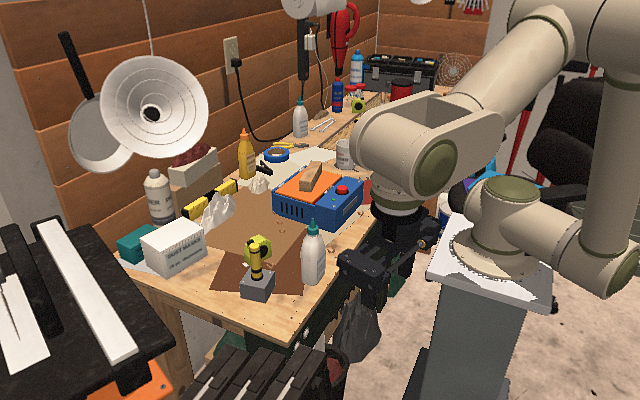

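View pics/top0.png

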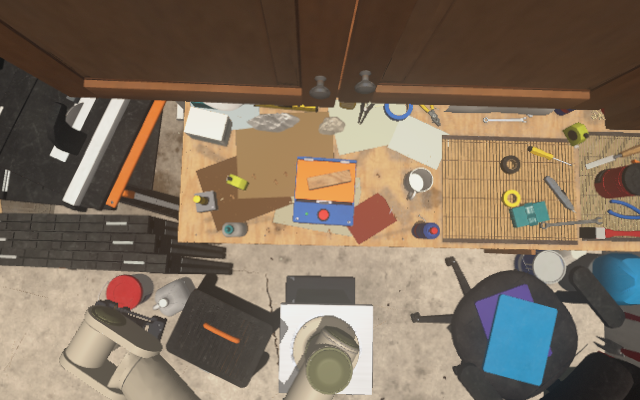

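Top picture: box about (325,190), button (323,214), offcut (330,179), probe and stand (205,201), squeeze bottle (234,229), tape (236,182), mug (418,182), can (430,230). In the scene picture the probe is at (256,262) and the button at (342,189).

```bash
cat > m.py <<'E'
from h import *
def blob(img,lo,hi,roi):
    h=cv2.cvtColor(img,cv2.COLOR_RGB2HSV); m=cv2.inRange(h,np.array(lo),np.array(hi)); k=np.zeros_like(m); x0,y0,x1,y1=roi; k[y0:y1,x0:x1]=m[y0:y1,x0:x1]
    n,l,s,c=cv2.connectedComponentsWithStats(k); i=1+s[1:,4].argmax(); mm=(l==i).astype(np.uint8)
    ct=max(cv2.findContours(mm,0,1)[0],key=cv2.contourArea); return c[i],s[i],cv2.minAreaRect(ct),cv2.boxPoints(cv2.minAreaRect(ct))
E
python3 - <<'E'
from m import *
np.set_printoptions(precision=4,suppress=True)
t=cam('top');s=cam('scene');f=t['frame']
crop=cv2.resize(f[135:245,185:450],None,fx=3,fy=3,interpolation=cv2.INTER_CUBIC); cv2.imwrite('pics/topc.png',crop[:,:,::-1])
crop=cv2.resize(s['frame'][150:310,230:380],None,fx=3.7,fy=3.7,interpolation=cv2.INTER_CUBIC); cv2.imwrite('pics/scenec.png',crop[:,:,::-1])
for name,lo,hi,roi,z in [('button',(0,150,120),(6,255,255),(310,203,336,222),.099),('button2',(172,150,120),(180,255,255),(310,203,336,222),.099),
  ('cover',(7,180,150),(16,255,255),(285,150,365,210),.084),('blue',(100,120,60),(120,255,255),(285,150,365,230),.084)]:
    try:
        c,st,r,b=blob(f,lo,hi,roi); print(name,c,st,plane(t,*c,z)); print(np.array([plane(t,*p,z)[:2] for p in b]).ravel())
    except Exception as e: print(name,e)
E
```

```text
button [322.9589 214.2603] [319 210   9  10  73] [0.4546 0.0218 0.099 ]
[0.4681 0.0349 0.4687 0.009  0.4396 0.0084 0.439  0.0343]
button2 attempt to get argmax of an empty sequence
cover attempt to get argmax of an empty sequence
blue [314.315  213.7177] [294 202  54  22 581] [0.4565 0.0496 0.084 ]
[ 0.4327  0.1194  0.4943  0.1152  0.4815 -0.0611  0.4199 -0.0561]
```

View pics/topc.png

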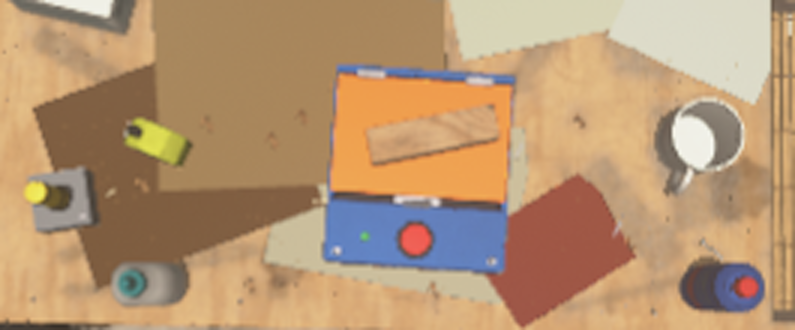

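View pics/scenec.png

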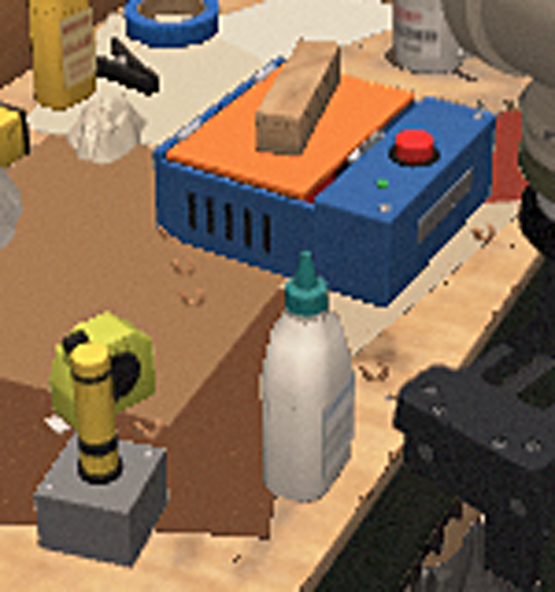

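Crop of top: box corners at (338,65),(516,76),(503,273),(323,260); offcut top spans (365,128)–(500,138); probe top is at (35,193), stand top centre about (62,200), tape (157,141), bottle (148,284), mug (705,140), can (740,287). Scene crop confirms probe upright in the stand and the bottle between it and the arm.

```bash
python3 - <<'E'
from m import *
np.set_printoptions(precision=4,suppress=True)
t=cam('top');s=cam('scene')
U=lambda p:((p[0]+.5)/3-.5+185,(p[1]+.5)/3-.5+135)
S=lambda p:((p[0]+.5)/3.7-.5+230,(p[1]+.5)/3.7-.5+150)
def P(n,pts,z):
    q=np.array([plane(t,*U(p),z)[:2] for p in pts]); print(n,q.ravel(),'mean',q.mean(0)); return q
b=P('box',[(338,65),(516,76),(503,273),(323,260)],.084)
ax=(b[0]+b[1]-b[2]-b[3])/2; print(np.linalg.norm(ax),np.arctan2(ax[1],ax[0]),np.linalg.norm(b[0]-b[1]))
ay=b[0]+b[3]-b[1]-b[2]; print('yaw by y',np.arctan2(-ay[0],ay[1]))
P('button',[(415,240)],.099)
o=P('off',[(365,128),(494,104),(500,138),(372,164)],.122); d=o[0]+o[3]-o[1]-o[2]; print('off dir',np.arctan2(d[1],d[0]),np.linalg.norm(d)/2)
P('probe',[(35,193)],.141); P('stand',[(27,178),(90,168),(96,226),(35,232)],.046)
P('bottle',[(130,283)],.178);P('tape',[(157,141)],.071);P('mug',[(712,134)],.094);P('can',[(747,287)],.166)
P('edge front cover',[(330,196),(505,204)],.084)
c,st,r,bx=blob(s['frame'],(0,150,120),(8,255,255),(332,180,352,198));print('btn tri',tri(t,(322.96,214.26),s,c),c)
print('probe tri',tri(t,U((35,193)),s,S((91,355))))
print('off scene corners z.122',[plane(s,*S(p),.122) for p in [(257,118),(305,128),(341,44),(294,38)]])
E
```

```text
box [ 0.6458  0.11    0.6382 -0.0874  0.4202 -0.0757  0.4299  0.1209] mean [0.5335 0.017 ]
0.21722309512148966 -0.051971589814961076 0.19750717396167497
yaw by y -0.04404628370663468
button [0.4533 0.0216] mean [0.4533 0.0216]
off [ 0.5706  0.0783  0.5998 -0.0593  0.5632 -0.0662  0.5321  0.0699] mean [0.5664 0.0057]
off dir 1.7877666700484107 0.14012033105499963
probe [0.4914 0.4217] mean [0.4914 0.4217]
stand [0.5159 0.4594 0.5289 0.3886 0.4634 0.3789 0.455  0.4474] mean [0.4908 0.4186]
bottle [0.3997 0.3108] mean [0.3997 0.3108]
tape [0.5581 0.3093] mean [0.5581 0.3093]
mug [ 0.5771 -0.3024] mean [ 0.5771 -0.3024]
can [ 0.4095 -0.3165] mean [ 0.4095 -0.3165]
edge front cover [ 0.5001  0.1151  0.4957 -0.0769] mean [0.4979 0.0191]
btn tri (array([0.4551, 0.0215, 0.0911]), np.float64(0.0002674355057026239)) [341.5152 189.0909]
probe tri (array([0.492 , 0.4228, 0.1381]), np.float64(0.000963040560410474))
off scene corners z.122 [array([0.5634, 0.0878, 0.122 ]), array([0.5219, 0.0847, 0.122 ]), array([ 0.5637, -0.0625,  0.122 ]), array([ 0.6055, -0.0542,  0.122 ])]
```

```bash
python3 -m handwheel '[3.45,-4.3,0,0,0,-0.089,1,3.45,-4.3,0,0,0,-0.089,1,3.45,-4.3,0,0,0,-0.089,1,3.45,-4.3,0,0,0,-0.089,1,3.45,-4.3,0,0,0,-0.089,1,3.45,-4.3,0,0,0,-0.089,1,3.45,-4.3,0,0,0,-0.089,1,3.45,-4.3,-0.5,0,0,-0.089,1,3.45,-4.3,-0.5,0,0,-0.089,1,3.45,-4.3,-0.5,0,0,-0.089,1,3.45,-4.3,-0.5,0,0,-0.089,1,3.45,-4.3,-0.5,0,0,-0.089,1]'
cat > st.py <<'E'
from h import *
from scipy.spatial.transform import Rotation as Ro
o=ctrl.get_obs(); M=Ro.from_rotvec(o['tool_rot']).as_matrix(); y=M[:,1]; print('t',round(o['time'],2),'tcp',o['tool_pos'].round(4),'yang',round(float(np.arctan2(y[1],y[0])),4),'z',M[:,2].round(4),'F',o['force'].round(1),'g',round(o['grip_width'],3),o['grasp_force'],'q',o['qpos'].round(2))
E
python3 st.py
```

```text
time: 1.8
tool_pos: [0.5652, 0.0114, 0.2136]
tool_rot: [1.961, 2.455, 0.0]
force: [-0.2, 1.4, 0.5]
grip_width: 0.999
grasp_force: 0.0
t 1.8 tcp [0.5652 0.0114 0.2136] yang 0.2228 z [ 1.e-04  1.e-04 -1.e+00] F [-0.2  1.4  0.5] g 0.999 0.0 q [-0.19  0.43  1.3   0.    1.42 -0.41]
```

```bash
python3 -m handwheel '[0,0,-4,0,0,0,1,0,0,-4,0,0,0,1,0,0,-3,0,0,0,1,0,0,-1.1,0,0,0,1,0,0,0,0,0,0,1]'; python3 -m handwheel '[0,0,0,0,0,0,0.3,0,0,0,0,0,0,0.3,0,0,0,0,0,0,0.3,0,0,0,0,0,0,0.3,0,0,0,0,0,0,0.3,0,0,0,0,0,0,0.3]'
```

```text
time: 2.42
tool_pos: [0.5644, 0.013, 0.0929]
tool_rot: [-1.957, -2.458, 0.0]
force: [-0.4, -0.3, -0.3]
grip_width: 1.002
grasp_force: 0.0
time: 3.18
tool_pos: [0.5644, 0.013, 0.0928]
tool_rot: [1.957, 2.458, 0.0]
force: [-0.8, 0.5, 1.0]
grip_width: 0.43
grasp_force: 30.0
```

```bash
python3 -m handwheel '[0,0,1,0,0,0,0.3,0,0,3,0,0,0,0.3,0,0,4,0,0,0,0.3,-1.4,-3.2,0,0,0,-0.036,0.3,-1.4,-3.2,0,0,0,-0.036,0.3,-1.4,-3.2,0,0,0,-0.036,0.3,-1.4,-3.2,0,0,0,-0.036,0.3,-1.4,-3.2,0,0,0,-0.036,0.3,-1.4,-3.2,0,0,0,-0.036,0.3,0,0,0,0,0,0,0.3]'; python3 st.py; python3 -c "
from h import *
save(cam('scene'),'s2')"
```

```text
time: 4.42
tool_pos: [0.4797, -0.1805, 0.1732]
tool_rot: [2.213, 2.229, -0.0]
force: [0.3, 0.9, -1.3]
grip_width: 0.424
grasp_force: 30.0
t 4.42 tcp [ 0.4797 -0.1805  0.1732] yang 0.007 z [ 2.e-04 -4.e-04 -1.e+00] F [ 0.3  0.9 -1.3] g 0.424 29.995900872163475 q [-0.59  0.38  1.51 -0.    1.26 -0.6 ]
```

View pics/s2.png

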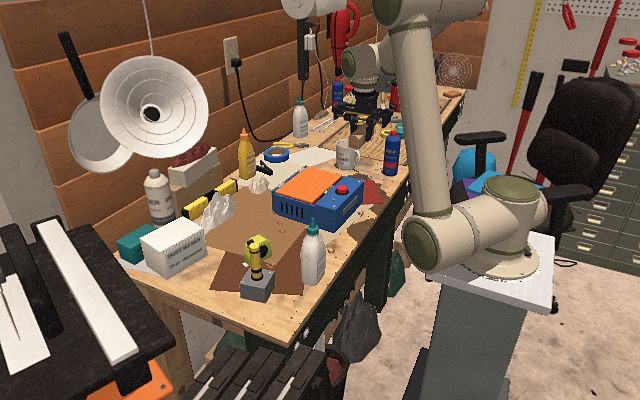

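```bash
python3 - <<'E'
from h import *
c=cam('scene'); t=cam('top'); save(t,'t2')
for p in [(.48,-.18,.173),(.58,-.30,.094),(.41,-.3165,.166),(.455,.0215,.099)]:
  for k in (c,t):
    q=k['R']@np.array(p)+k['t']; print(p,(k['fx']*q[0]/q[2]+k['cx']).round(),(k['fy']*q[1]/q[2]+k['cy']).round())
f=np.hstack([cv2.resize(c['frame'][60:220,260:420],(480,480)),cv2.resize(t['frame'][140:260,300:380+60][:, :],None,fx=2.2,fy=3)[:480]]) if 0 else None
a=cv2.resize(c['frame'][60:220,260:420],(400,400)); b=cv2.resize(t['frame'][120:280,300:460],(400,400))
cv2.imwrite('pics/c2.png',np.hstack([a,b])[:,:,::-1])
E
```

```text
(0.48, -0.18, 0.173) 361.0 139.0
(0.48, -0.18, 0.173) 390.0 206.0
(0.58, -0.3, 0.094) 346.0 142.0
(0.58, -0.3, 0.094) 422.0 178.0
(0.41, -0.3165, 0.166) 394.0 131.0
(0.41, -0.3165, 0.166) 434.0 230.0
(0.455, 0.0215, 0.099) 342.0 187.0
(0.455, 0.0215, 0.099) 323.0 214.0
```

View pics/c2.png

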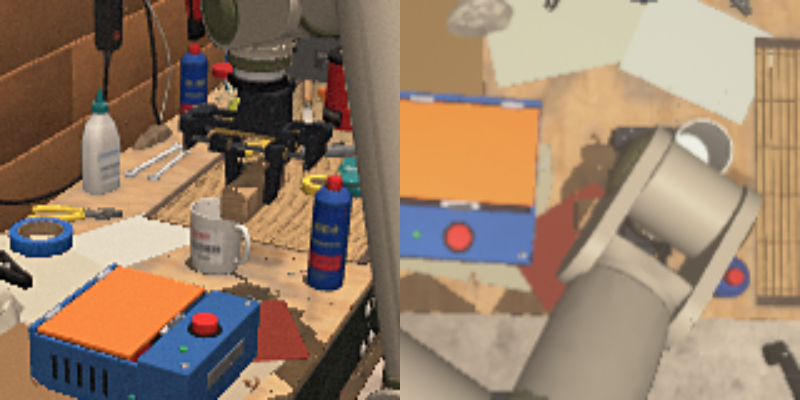

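Offcut is gripped, hanging at crop-left (242,203); cover is clear; mug (220,235) and can (330,230) are clear of the descent.

```bash
python3 -m handwheel '[-0.5,0,-3,0,0,0,0.3,-0.5,0,-4,0,0,0,0.3,0,0,-4,0,0,0,0.3,0,0,-3,0,0,0,0.3,0,0,-1.5,0,0,0,0.3,0,0,-0.4,0,0,0,0.3,0,0,0,0,0,0,0.3]'; python3 st.py
```

```text
time: 5.45
tool_pos: [0.4707, -0.1786, 0.0141]
tool_rot: [2.209, 2.233, 0.0]
force: [0.5, -0.5, 0.2]
grip_width: 0.43
grasp_force: 30.0
t 5.45 tcp [ 0.4707 -0.1786  0.0141] yang 0.011 z [ 4.e-04 -2.e-04 -1.e+00] F [ 0.5 -0.5  0.2] g 0.43 29.9959884211421 q [-0.6   0.59  1.72  0.    0.83 -0.61]
```

```bash
python3 -m handwheel '[0,0,-0.3,0,0,0,0.3,0,0,-0.1,0,0,0,0.3,0,0,0,0,0,0,0.3]';python3 -m handwheel '[0,0,-0.1,0,0,0,0.3,0,0,0,0,0,0,0.3]'
```

```text
time: 5.82
tool_pos: [0.4704, -0.179, 0.0099]
tool_rot: [2.21, 2.232, 0.0]
force: [-0.2, 0.2, -1.6]
grip_width: 0.432
grasp_force: 30.0
time: 6.08
tool_pos: [0.4703, -0.179, 0.0087]
tool_rot: [2.21, 2.232, 0.0]
force: [-0.5, -0.8, -0.8]
grip_width: 0.428
grasp_force: 30.0
```

```bash
python3 -m handwheel '[0,0,-0.1,0,0,0,0.3,0,0,0,0,0,0,0.3]';python3 -m handwheel '[0,0,-0.1,0,0,0,0.3,0,0,0,0,0,0,0.3]'
```

```text
time: 6.32
tool_pos: [0.4703, -0.179, 0.0086]
tool_rot: [2.21, 2.232, 0.0]
force: [-3.5, 2.0, 11.3]
grip_width: 0.426
grasp_force: 30.0
time: 6.58
tool_pos: [0.4703, -0.179, 0.0086]
tool_rot: [2.209, 2.232, 0.0]
force: [-6.9, 3.0, 22.7]
grip_width: 0.426
grasp_force: 30.0
```

```bash
python3 -m handwheel '[0,0,0.2,0,0,0,0.3,0,0,0.05,0,0,0,0.45,0,0,0,0,0,0,0.6,0,0,0,0,0,0,0.8,0,0,0,0,0,0,0.9,0,0,0,0,0,0,0.9,0,0,2,0,0,0,0.9,0,0,4,0,0,0,0.9,0,0,5,0,0,0,0.9,0,0,5,0,0,0,0.9,0,0,2.5,0,0,0,0.9]'; python3 -m handwheel '[0,3,0,0,0,0.16,0,0,3,0,0,0,0.16,0,0,3,0,0,0,0.16,0,-0.5,3,0,0,0,0.16,0,-0.5,3,0,0,0,0.16,0,-0.5,3,0,0,0,0.16,0,-0.5,2,0,0,0,0.16,0,0,0,0,0,0,0.16,0,0,0,0,0,0,0.16,0,0,0,0,0,0,0.07,0,0,0,0,0,0,0,0]'; python3 st.py
```

```text
time: 7.95
tool_pos: [0.4707, -0.1791, 0.1969]
tool_rot: [2.208, 2.23, 0.001]
force: [1.2, -0.6, -0.6]
grip_width: 0.9
grasp_force: 0.0
time: 9.32
tool_pos: [0.4502, 0.0211, 0.1942]
tool_rot: [-0.081, -3.14, -0.0]
force: [-0.5, -0.4, 0.5]
grip_width: 0.005
grasp_force: 0.0
t 9.32 tcp [0.4502 0.0211 0.1942] yang 1.5193 z [-1.e-04  0.e+00 -1.e+00] F [-0.5 -0.4  0.5] g 0.005 0.0 q [-0.22  0.25  1.63 -0.    1.26 -1.74]
```

```bash
python3 -m handwheel '[0,0,-4,0,0,0,0,0,0,-4,0,0,0,0,0,0,-1.2,0,0,0,0,0,0,0,0,0,0,0]';python3 -m handwheel '[0,0,-0.5,0,0,0,0,0,0,-0.4,0,0,0,0,0,0,0,0,0,0,0]'; python3 st.py; python3 -c "
from h import *
t=cam('top');s=cam('scene');save(t,'t3');save(s,'s3')
a=cv2.resize(s['frame'][100:260,230:430],(500,400)); b=cv2.resize(t['frame'][120:280,320:440],(300,400))
cv2.imwrite('pics/c3.png',np.hstack([a,b])[:,:,::-1])"
```

```text
time: 9.82
tool_pos: [0.4504, 0.021, 0.1024]
tool_rot: [-0.081, -3.14, -0.0]
force: [-0.4, -0.6, -0.3]
grip_width: 0.009
grasp_force: 0.0
time: 10.2
tool_pos: [0.451, 0.0209, 0.0938]
tool_rot: [0.08, 3.138, -0.001]
force: [1.7, 0.5, 2.6]
grip_width: 0.005
grasp_force: 1.1
t 10.2 tcp [0.451  0.0209 0.0938] yang 1.5199 z [ 2.1e-03 -4.0e-04 -1.0e+00] F [1.7 0.5 2.6] g 0.005 1.145232322884624 q [-0.22  0.39  1.78  0.    0.97 -1.74]
```

View pics/c3.png

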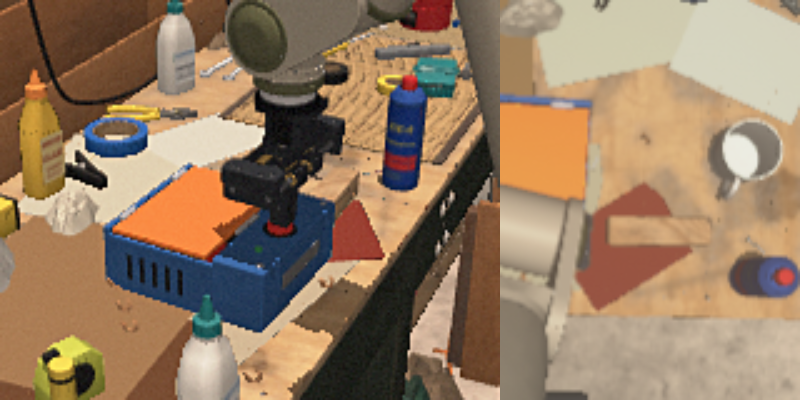

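Offcut lies flat on the bench (right crop 660,230); cover still shut, finger on the button. Press further.

```bash
python3 -m handwheel '[0,0,-0.2,0,0,0,0,0,0,-0.15,0,0,0,0,0,0,-0.1,0,0,0,0,0,0,0,0,0,0,0]'; python3 -m handwheel '[0,0,0,0,0,0,0,0,0,0,0,0,0,0,0,0,0,0,0,0,0,0,0,0,0,0,0,0,0,0,0,0,0,0,0]'; python3 - <<'E'
from m import *
s=cam('scene'); f=s['frame'];h=cv2.cvtColor(f,cv2.COLOR_RGB2HSV)[150:230,270:345]
print((cv2.inRange(h,(5,150,130),(18,255,255))>0).sum())
t=cam('top')
a=cv2.resize(s['frame'][100:260,230:430],(500,400)); b=cv2.resize(t['frame'][130:250,280:370],(300,400))
cv2.imwrite('pics/c4.png',np.hstack([a,b])[:,:,::-1])
E
```

```text
time: 10.8
tool_pos: [0.4508, 0.0209, 0.0901]
tool_rot: [0.08, 3.138, -0.001]
force: [-1.4, 0.3, 21.3]
grip_width: 0.003
grasp_force: 10.6
time: 11.42
tool_pos: [0.4508, 0.0209, 0.0901]
tool_rot: [0.079, 3.138, -0.001]
force: [-2.0, -0.2, 22.7]
grip_width: 0.007
grasp_force: 10.6
294
```

View pics/c4.png

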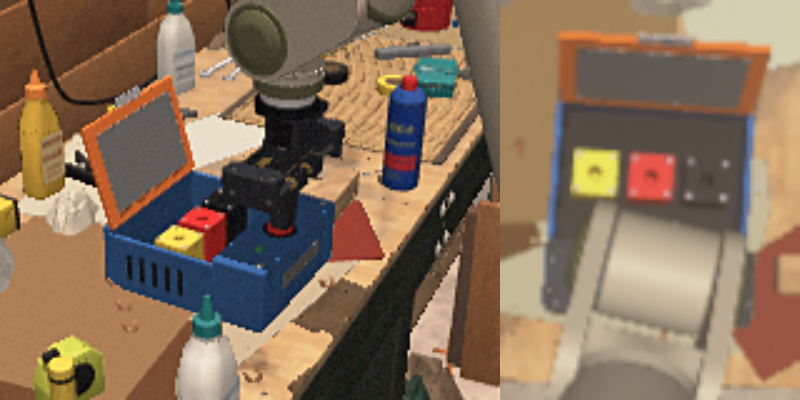

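Cover fully open, red terminal in the middle (right crop 651,175). Retract and go above the probe.

```bash
python3 -m handwheel '[0,0,1,0,0,0,0,0,0,4,0,0,0,0,0,0,5,0,0,0,0,0,0,5,0,0,0,0,0.5,5,0,0,0,0,1,0.5,5,0,0,0,0,1,0.5,5,0,0,0,0,1,0.5,5,0,0,0,0,1,0.5,5,0,0,0,0,1,0.5,5,0,0,0,0,1,0.5,5,0,0,0,0,1,0.6,5,0,0,0,0,1]'; python3 -m handwheel '[0,0,0,0,0,0,1,0,0,0,0,0,0,1]'; python3 st.py; python3 - <<'E'
from m import *
t=cam('top');s=cam('scene');h=cv2.cvtColor(t['frame'],cv2.COLOR_RGB2HSV)
np.set_printoptions(precision=4,suppress=True)
for lo,hi,n in [((0,150,120),(6,255,255),'red'),((24,130,130),(34,255,255),'yel')]:
    c,st,r,b=blob(t['frame'],lo,hi,(298,172,335,198)); print(n,c,st,r,plane(t,*c,.070))
c2,st2,_,_=blob(s['frame'],(0,150,90),(6,255,255),(295,175,325,205)); print(c2,st2)
c,st,r,b=blob(s['frame'],(20,120,120),(32,255,255),(245,238,268,280)); print('probe scene',c,st)
a=cv2.resize(s['frame'][210:310,220:300],(480,600)); b=cv2.resize(s['frame'][170:220,270:334],(320,250))
b=np.vstack([b,np.zeros((350,320,3),np.uint8)])
cv2.imwrite('pics/c5.png',np.hstack([a,b])[:,:,::-1])
E
```

```text
time: 13.02
tool_pos: [0.4905, 0.4224, 0.2378]
tool_rot: [-0.079, -3.138, 0.003]
force: [1.5, -0.6, -0.3]
grip_width: 0.886
grasp_force: 0.0
time: 13.28
tool_pos: [0.4908, 0.4204, 0.238]
tool_rot: [-0.08, -3.139, 0.002]
force: [0.5, 0.5, 0.1]
grip_width: 1.002
grasp_force: 0.0
t 13.28 tcp [0.4908 0.4204 0.238 ] yang 1.5201 z [-0.002  -0.0015 -1.    ] F [0.5 0.5 0.1] g 1.002 0.0 q [ 0.53  0.56  1.   -0.    1.59 -0.99]
red [324.7044 182.7736] [318 176  14  15 159] ((324.5, 183.0), (14.0, 13.0), 90.0) [0.5613 0.0169 0.07  ]
yel [308.2453 181.2893] [302 175  14  14 159] ((308.5, 181.5), (13.0, 13.0), 90.0) [0.565  0.0719 0.07  ]
[313.0543 191.0761] [302 183  18  22 184]
probe scene [254.5381 251.7322] [245 238  23  32 407]
```

View pics/c5.png

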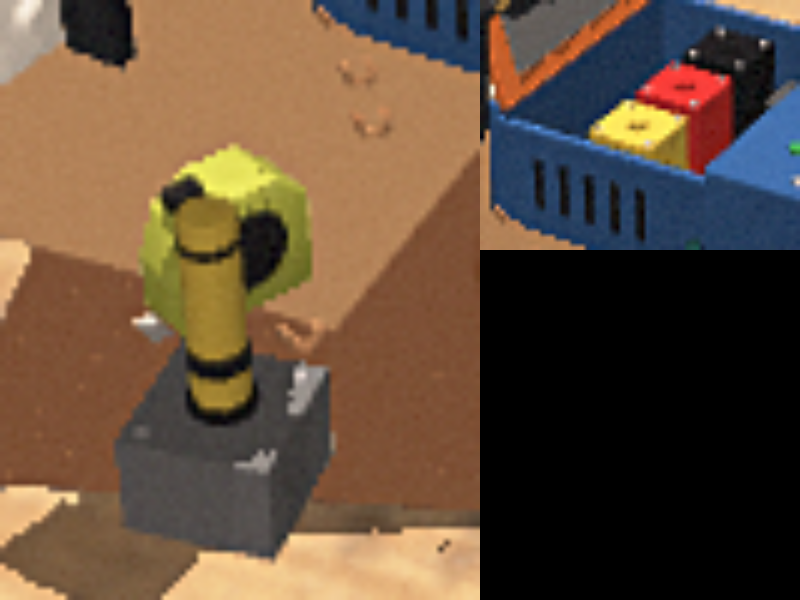

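```bash
python3 -m handwheel '[0.1,0.2,-4,0,0,0,1,0,0,-4,0,0,0,1,0,0,-4,0,0,0,1,0,0,-3,0,0,0,1,0,0,0,0,0,0,1]';python3 st.py; python3 - <<'E'
from h import *
s=cam('scene')
print(plane(s,311,187.4,.07),plane(s,254.7,245.3,.141))
E
```

```text
time: 14.0
tool_pos: [0.4917, 0.4216, 0.0872]
tool_rot: [-0.082, -3.137, 0.004]
force: [-0.3, -0.0, 1.1]
grip_width: 0.998
grasp_force: 0.0
t 14.0 tcp [0.4917 0.4216 0.0872] yang 1.5187 z [-0.0038 -0.0023 -1.    ] F [-0.3 -0.   1.1] g 0.998 0.0 q [ 0.53  0.68  1.21 -0.    1.25 -0.99]
[0.55890576 0.02163399 0.07      ] [0.48981    0.42466506 0.141     ]
```

```bash
python3 -m handwheel '[0,0,0,0,0,0,0.1,0,0,0,0,0,0,0.1,0,0,0,0,0,0,0.1,0,0,0,0,0,0,0.1,0,0,0,0,0,0,0.1,0,0,0,0,0,0,0.1,0,0,0,0,0,0,0.1]';python3 st.py; python3 -m handwheel '[0,0,1,0,0,0,0.1,0,0,2,0,0,0,0.1,0,0,3,0.002,-0.004,0,0.1,0,0,3,0,0,0,0.1,0,0,3,0,0,0,0.1,0,0,0,0,0,0,0.1]';python3 st.py
```

```text
time: 14.92
tool_pos: [0.4923, 0.4231, 0.0887]
tool_rot: [-0.08, -3.14, 0.0]
force: [0.4, -0.1, 0.0]
grip_width: 0.261
grasp_force: 30.0
t 14.93 tcp [0.4923 0.4231 0.0887] yang 1.52 z [-1.e-04 -0.e+00 -1.e+00] F [ 0.4 -0.1  0. ] g 0.261 29.99908578582108 q [ 0.53  0.68  1.21  0.    1.25 -0.99]
time: 15.68
tool_pos: [0.4929, 0.4235, 0.2113]
tool_rot: [0.079, 3.132, 0.008]
force: [-0.7, -0.2, -1.8]
grip_width: 0.266
grasp_force: 30.0
t 15.68 tcp [0.4929 0.4235 0.2113] yang 1.5201 z [ 0.0085  0.0046 -1.    ] F [-0.7 -0.2 -1.8] g 0.266 29.998879618942738 q [ 0.53  0.57  1.05 -0.    1.51 -0.99]
```

```bash
python3 -m handwheel '[0.7,-4,0,-0.002,0.004,0,0.1,0.8,-4.5,0,0,0,0,0.1,0.8,-4.5,0,0,0,0,0.1,0.8,-4.5,0,0,0,0,0.1,0.8,-4.5,0,0,0,0,0.1,0.8,-4.5,0,0,0,0,0.1,0.8,-4.5,0,0,0,0,0.1,0.7,-4.5,0,0,0,0,0.1,0.6,-4.8,0,0,0,0,0.1,0,0,-2,0,0,0,0.1,0,0,0,0,0,0,0.1,0,0,0,0,0,0,0.1]';python3 -m handwheel '[0,0,0,0,0,0,0.1,0,0,0,0,0,0,0.1]'; python3 st.py; python3 - <<'E'
from h import *
s=cam('scene');t=cam('top')
a=cv2.resize(s['frame'][140:220,270:350],(500,500),interpolation=cv2.INTER_CUBIC);b=cv2.resize(t['frame'][150:230,290:338],(300,500),interpolation=cv2.INTER_CUBIC)
cv2.imwrite('pics/c6.png',np.hstack([a,b])[:,:,::-1])
E
```

```text
time: 17.18
tool_pos: [0.5602, 0.0205, 0.1887]
tool_rot: [-0.079, -3.14, -0.0]
force: [-0.1, 0.5, -1.1]
grip_width: 0.262
grasp_force: 30.0
time: 17.42
tool_pos: [0.5604, 0.0204, 0.1891]
tool_rot: [0.079, 3.14, -0.0]
force: [0.1, 0.5, -0.5]
grip_width: 0.261
grasp_force: 30.0
t 17.43 tcp [0.5604 0.0204 0.1891] yang 1.5207 z [ 7.e-04 -2.e-04 -1.e+00] F [ 0.1  0.5 -0.5] g 0.261 29.998674849048257 q [-0.17  0.44  1.35 -0.    1.35 -1.7 ]
```

View pics/c6.png

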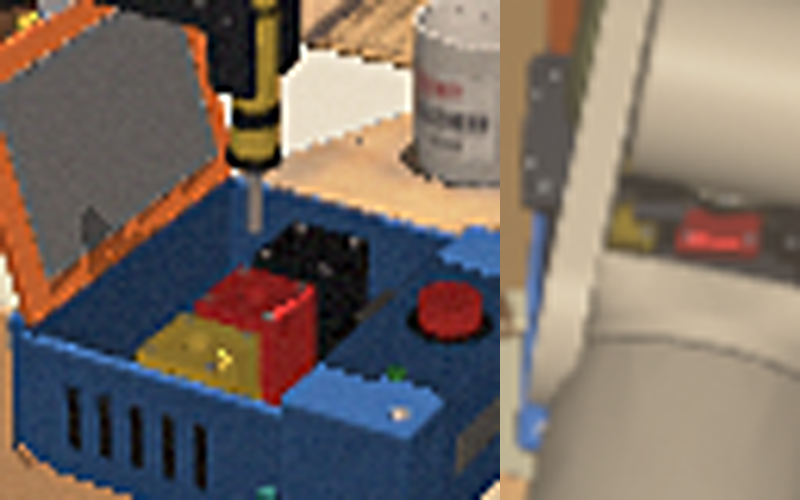

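Pin tip at crop (255,230) → scene (310.8,176.8), above the red mouth (311,187.4).

```bash
python3 - <<'E'
from h import *
s=cam('scene')
print(plane(s,310.8,176.8,.1064),plane(s,311,187.4,.07),plane(s,311.8,176.8,.1064),plane(s,310.8,177.8,.1064))
E
```

```text
[0.56024345 0.02004934 0.1064    ] [0.55890576 0.02163399 0.07      ] [0.55750762 0.0186319  0.1064    ] [0.55721362 0.02580556 0.1064    ]
```

```bash
python3 -m handwheel '[0,0,-2,0,0,0,0.1,0,0,-1,0,0,0,0.1,0,0,-0.6,0,0,0,0.1,0,0,0,0,0,0,0.1]'; python3 -m handwheel '[0,0,-0.4,0,0,0,0.1,0,0,-0.3,0,0,0,0.1,0,0,0,0,0,0,0.1]'; python3 st.py
```

```text
time: 18.08
tool_pos: [0.5603, 0.02, 0.1527]
tool_rot: [-0.08, -3.14, -0.0]
force: [0.0, 0.6, -0.5]
grip_width: 0.266
grasp_force: 30.0
time: 18.45
tool_pos: [0.5606, 0.0196, 0.1458]
tool_rot: [0.08, 3.14, -0.002]
force: [1.4, -3.7, -1.4]
grip_width: 0.264
grasp_force: 30.0
t 18.45 tcp [0.5606 0.0196 0.1458] yang 1.5198 z [ 8.e-04 -1.e-03 -1.e+00] F [ 1.4 -3.7 -1.4] g 0.264 30.01089507713914 q [-0.18  0.48  1.42 -0.    1.24 -1.7 ]
```

```bash
python3 -m handwheel '[0,-0.1,0,0,0,0,0.1,0,0,-0.4,0,0,0,0.1,0,0,0,0,0,0,0.1]'; python3 st.py
```

```text
time: 18.82
tool_pos: [0.5603, 0.019, 0.1414]
tool_rot: [-0.08, -3.14, 0.0]
force: [1.8, -2.4, -3.0]
grip_width: 0.264
grasp_force: 30.0
t 18.82 tcp [0.5603 0.019  0.1414] yang 1.52 z [-2.e-04 -1.e-04 -1.e+00] F [ 1.8 -2.4 -3. ] g 0.264 30.00238811597228 q [-0.18  0.49  1.42 -0.    1.23 -1.7 ]
```

```bash
python3 -m handwheel '[0.05,-0.1,0,0,0,0,0.1,0,0,-0.6,0,0,0,0.1,0,0,-0.6,0,0,0,0.1,0,0,0,0,0,0,0.1]'; python3 -m handwheel '[0,0,-0.8,0,0,0,0.1,0,0,-0.8,0,0,0,0.1,0,0,-0.3,0,0,0,0.1,0,0,0,0,0,0,0.1]'; python3 st.py
```

```text
time: 19.32
tool_pos: [0.5604, 0.0182, 0.129]
tool_rot: [-0.08, -3.139, -0.001]
force: [0.7, 0.2, -0.1]
grip_width: 0.263
grasp_force: 30.0
time: 19.82
tool_pos: [0.5608, 0.018, 0.1123]
tool_rot: [0.079, 3.139, -0.001]
force: [-6.1, 0.5, 15.5]
grip_width: 0.262
grasp_force: 30.0
t 19.82 tcp [0.5608 0.018  0.1123] yang 1.5203 z [ 1.3e-03 -5.0e-04 -1.0e+00] F [-6.1  0.5 15.5] g 0.262 29.999586576595902 q [-0.18  0.52  1.46 -0.    1.16 -1.7 ]
```

```bash
python3 -m handwheel '[-0.1,0,0.3,0,0,0,0.1,0,0,0,0,0,0,0.1]'; python3 -m handwheel '[0,0,-0.3,0,0,0,0.1,0,0,-0.1,0,0,0,0.1,0,0,0,0,0,0,0.1]'; python3 - <<'E'
from h import *
s=cam('scene')
a=cv2.resize(s['frame'][140:220,270:350],(600,600),interpolation=cv2.INTER_CUBIC)
cv2.imwrite('pics/c7.png',a[:,:,::-1])
E
```

```text
time: 20.08
tool_pos: [0.5599, 0.018, 0.1137]
tool_rot: [0.08, 3.14, -0.0]
force: [0.3, -0.5, -0.3]
grip_width: 0.264
grasp_force: 30.0
time: 20.45
tool_pos: [0.5603, 0.018, 0.1122]
tool_rot: [0.079, 3.138, -0.001]
force: [-6.9, 0.5, 23.1]
grip_width: 0.265
grasp_force: 30.0
```

View pics/c7.png

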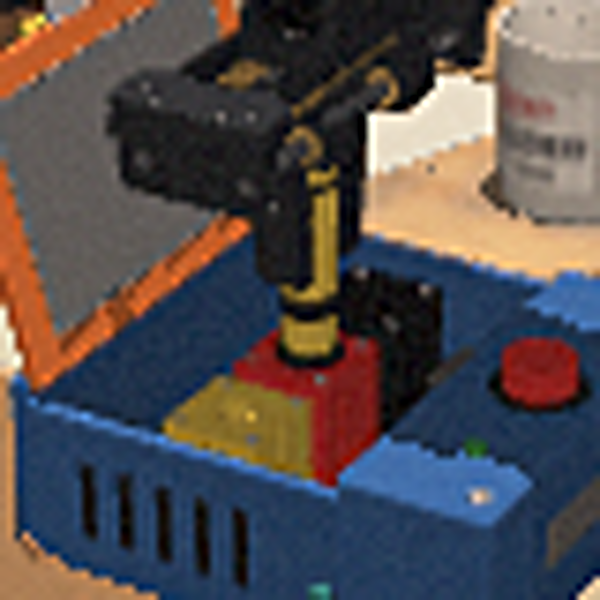

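```bash
python3 - <<'E'
from h import *
s=cam('scene')
for z in (.07,.0755,.116,.159,.1645):
    p=np.array([.559,.0216,z]); q=s['R']@p+s['t']; print(z,((s['fx']*q[0]/q[2]+s['cx']-270+.5)*7.5-.5).round(1),((s['fy']*q[1]/q[2]+s['cy']-140+.5)*7.5-.5).round(1))
f=s['frame'];h=cv2.cvtColor(f,cv2.COLOR_RGB2HSV)
print(f[180:194,311].tolist()); print(f[158:166,310:316].mean(2).round().tolist())
E
```

```text
0.07 310.6 358.7
0.0755 310.5 347.1
0.116 310.1 260.8
0.159 309.5 166.1
0.1645 309.5 153.7
[[62, 51, 30], [11, 10, 16], [3, 5, 18], [167, 134, 51], [160, 127, 49], [156, 127, 47], [176, 144, 56], [73, 61, 24], [0, 10, 9], [98, 25, 30], [128, 26, 25], [134, 22, 18], [141, 26, 28], [134, 65, 27]]
[[66.0, 104.0, 54.0, 31.0, 18.0, 18.0], [45.0, 74.0, 85.0, 21.0, 29.0, 30.0], [46.0, 75.0, 78.0, 17.0, 16.0, 28.0], [83.0, 66.0, 33.0, 20.0, 23.0, 30.0], [30.0, 45.0, 36.0, 10.0, 88.0, 25.0], [17.0, 133.0, 121.0, 118.0, 90.0, 18.0], [20.0, 82.0, 77.0, 72.0, 22.0, 16.0], [23.0, 18.0, 10.0, 51.0, 98.0, 23.0]]
```

Contact height is right: home puts the tip at z 0.030, so TCP 0.1127 is the expected value and the pin is fully home. Release and retreat.

```bash
python3 -m handwheel '[0,0,0.25,0,0,0,0.1,0,0,0,0,0,0,0.1,0,0,0,0,0,0,0.35,0,0,0,0,0,0,0.6,0,0,0,0,0,0,0.9,0,0,0,0,0,0,0.9,0,0,0,0,0,0,0.9]'; python3 -m handwheel '[0,0,1,0,0,0,0.9,0,0,3,0,0,0,0.9,0,0,4,0,0,0,0.9,0,0,4,0,0,0,0.9,-4,0,1,0,0,0,0.9,-4,0,0,0,0,0,0.9,-4,0,0,0,0,0,0.9,-4,0,0,0,0,0,0.9,0,0,0,0,0,0,0.9]'; python3 st.py; python3 - <<'E'
from h import *
s=cam('scene');t=cam('top')
a=cv2.resize(s['frame'][130:290,230:430],(500,400),interpolation=cv2.INTER_CUBIC);b=cv2.resize(t['frame'][130:250,280:370],(300,400))
cv2.imwrite('pics/c8.png',np.hstack([a,b])[:,:,::-1])
E
```

```text
time: 21.42
tool_pos: [0.5598, 0.0181, 0.1122]
tool_rot: [-0.08, -3.14, -0.0]
force: [0.0, 0.1, 0.1]
grip_width: 0.781
grasp_force: 0.0
time: 22.55
tool_pos: [0.3981, 0.0183, 0.2432]
tool_rot: [0.08, 3.139, -0.0]
force: [1.1, -0.7, 1.0]
grip_width: 0.902
grasp_force: 0.0
t 22.55 tcp [0.3981 0.0183 0.2432] yang 1.5196 z [ 1.3e-03 -3.0e-04 -1.0e+00] F [ 1.1 -0.7  1. ] g 0.902 0.0 q [-0.25  0.11  1.66 -0.    1.37 -1.77]
```

View pics/c8.png

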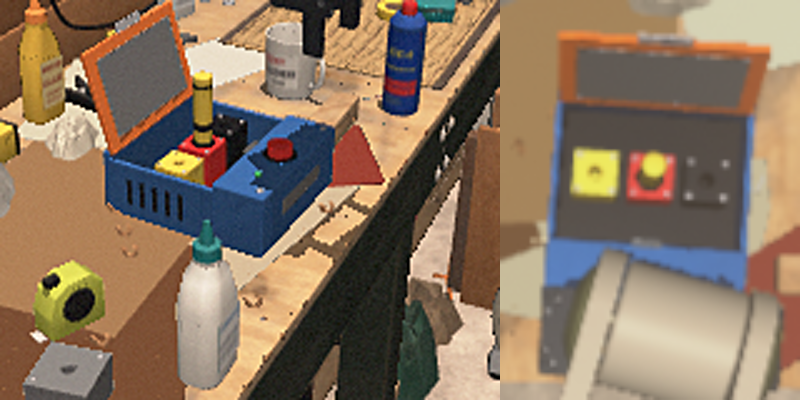

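Probe stands upright in the red terminal (left crop 203,140), cover open, everything else in place.

```bash
python3 -c "
from workcell import ctrl
print(ctrl.hand_in())"
```

```text
the job is handed in; nothing more can be done
None
```

The job is done and handed in at about 22.6 s: the offcut lies flat on the bench, the cover sprang fully open when the button was pressed, and the probe stands fully home in the red terminal, with the can, bottle, mug and tape measure untouched.

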